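# Seat a vial stopper in the guarded hand press

## Robot

A 6-joint arm with a two-finger parallel gripper is mounted at the origin on a cart in front of the work surface, level with it; the furniture and walls round the work are solid. World frame = base frame: x ahead of the robot, y to its left, z up, the work surface at z = 0. Lengths are in mm, angles in rad, forces in N, time in s.
With the tool pointing down it reaches from about 350 to 975 mm from the base axis. Payload 7.1 kg.
Tool frame: the origin (TCP) lies at the very end of the fingers, on their centre line; the grasp point (between the pads) lies 19 mm behind it; z points along the fingers, y is the line along which they close (so a half turn about z gives the same grasp; the last joint's range is limited). The gripper opens to 88 mm and grips with 3 to 60 N. Pads are 20 mm wide; open, the fingers measure 115 mm over their backs; the gripper's body (75 mm by 178 mm) begins 61 mm behind the grasp point.
Start: joints at [1.295, 0.423, 1.63, -0, 1.089, -0.019], TCP at [158.71, 604.496, 222.675] pointing down, gripper open.
Joint ranges: [-3, 3], [-0.9, 2.11], [0.09, 2.58], [-1.31, 4.45], [0.11, 2.69], [-2.54, 2.54]. Speed limits (rad/s): [2.39, 2.39, 3.01, 3.14, 3.14, 3.14].

## Interface

Orientations are given as a rotation vector (axis times angle).
In Python, from workcell import ctrl gives the robot as it stands. The module is installed in compiled form; this text tells all that it offers.
- The arm moves only by the shell command python3 -m inch 'ROWS'. ROWS is JSON, a list of rows, each a list of 7 numbers: the shift along the tool's x, y, z scaled (see below), then the turn, a rotation vector about the tool's x, y, z scaled (see below), then the closure, from -1 (fully open) to 1 (shut). In form: [[tx, ty, tz, wx, wy, wz, hand], ...]. A call has 1 to 10 rows; each row is the pose to reach, as a shift and turn from the pose commanded when the call began, along the tool's axes at that moment; what a row does not reach only later rows make up. The controller multiplies each number of a shift by 0.15 m and each number of a turn by pi/4 rad. A row lasts 1/8 s, in which the tool goes at most 62.5 mm and 10.7 degrees, less where a joint would pass 70% of its speed; a pose out of reach is approached as far as the arm can. A call with a number of a shift or a turn outside -1 to 1 is refused whole. A call with a gripper value outside its range is refused whole. The fingers move at their own pace and stop on an object; the grip force is fixed at half the most. Time passes only in rows, so rows that repeat a pose let the fingers close. It gives the time, the measured TCP pose, the force, the opening and the grip force at its end, in the units of the state.
- ctrl.get_obs(): the state, without advancing time (a new reading comes with each control period).
- ctrl.get_image(name): name is "scene" or "top"; returns the picture (480x640x3 uint8, red, green, blue); there is no depth.
- ctrl.camera_params(name): a dict with "vfov" (degrees; the focal length in pixels is half the picture's height over the tangent of half this angle, whatever the lens; pixels are square), "cx", "cy" (the principal point, pixels), "distortion" ([k1, k2, p1, p2, k3] as OpenCV has them; the pictures are not rectified), "eye" and "attitude" of the camera in the world. Camera axes: x right, y up, looking along -z (the intrinsics and any distortion apply to the point x, -y, -z); pixel columns grow to the right and rows downward; lengths in mm; the calibration is good to about 2 mm. A picture is of the moment at which its call begins. camera_params takes no time and is no camera call.
- ctrl.close_job(): hands the job in; it is judged then, once.
The state is a dict: "t": time; "qpos": joint angles; "qvel": joint speeds; "joint_torque": joint torques, N m; "ee_pos": TCP position; "orientation": TCP orientation; "ft_force": force on the tool from outside, world axes, zero at the start; "moment": the same for the moment, N m; "width": finger opening in mm; "grasp_force": force on a finger pad.
Only numpy, scipy, OpenCV 4.12 (cv2) and the standard library are available. Lean on these libraries where they do the work, as an engineer would, in place of code of your own. Each camera call takes 0.05 s, during which the arm holds its last target. There are 200 camera calls.

## Task

Seal the amber vial in the stoppering press with the fingertips only, pinching and lifting nothing: push the shuttle by its upright tab until it is fully home and the vial stands under the ram, then reach down through the window of the guard, press the lever pad right down until the stopper is seated, and let the lever come back up. Then push the tab from its inner face to bring the shuttle with the sealed vial back out to its outer stop. Touch neither the guard nor the vial or its stopper, and leave the finished vial and the specimen cups beside the press standing where they are.

Things in the scene. Friction and masses are not known exactly. Their poses are not given: they have to be found in the camera images.
- press: White bench stoppering press, fixed. Origin on the worktop under the ram axis; +x to its column (away from the operator), +y left along the shuttle track, z up. Base x -130 to 100, y -65 to 65, 12 mm high. Track y -25 to 284: two rails at x +-25 to +-38, tops 25 mm over the worktop, whose lips hold the shuttle down; steel stops 24 mm high close both ends.
- guard: Fixed guard over the press; origin and axes as press. Covers x -125 to 95, y -55 to 55 mm. Four 10 mm posts at the corners, clear front pane, open sides, flat top 151 to 156 mm above the worktop: an aluminium frame with a window over the lever pad, the rest clear sheet.
- window (a point): Centre of the guard's window at the upper face of its frame, 156 mm above the worktop, 75 mm from the ram axis toward the operator. Opening 70 mm along the press's x by 80 mm along its y; frame 5 mm thick.
- lever_pad (a point): Centre of the upper face of the lever's black pad, 36 (x) by 40 mm (y), under the window. Released it lies 144 mm above the worktop, 12 mm below the frame's upper face. Pressed until the stopper is seated it is about 27 mm lower (117 mm high) and 3 to 5 mm nearer the column.
- lever (a joint): Lever angle, rad: 0 up, grows as the pad goes down. Pivot 135 mm from the pad centre. Spring return, 2 to 4 N at the pad; driving the stopper takes about 6 N more. With the vial home the ram meets the stopper at 0.07 to 0.09 rad; at about 0.20 it is seated and the lever stops hard (with no vial at 0.225). Let go, it rises to 0 in about 1 s.
- shuttle: Steel slide plate in the track, 56 by 203 mm, 8 mm thick, about 0.35 kg, slides along the press's y with 1 to 3 N. Origin under the centre of its vial nest (grey ring, 43 mm outside, 35 inside, 10 mm high); axes as the press. In the press frame its y is 0 when home at the inner stop, about 96 mm at the outer stop; it starts at 55 to 94 mm.
- tab (a point): Middle of the upper edge of the shuttle's upright push tab, 76 mm above the worktop, 155 mm from the nest along +y. Tab 44 mm wide (x), 12 mm thick with its bumpers: its faces lie 6 mm either side of this point, free from 35 mm above the worktop up. With the shuttle home, 94 mm lie between its inner face and the guard's side.
- bumper_in: Rubber bumper on the tab's inner face (facing the vial), 44 mm wide, 46 mm high, 4 mm thick; origin at its centre. Push here to bring the shuttle out.
- bumper_out: Rubber bumper on the tab's outer face, same size; origin at its centre. Push here to send the shuttle in.
- vial: Amber glass vial with a white label standing loose in the shuttle's nest, 32 mm diameter, 50 mm high to its mouth; origin at the centre of its underside, 20 mm above the worktop; about 60 g.
- stopper_top (a point): Centre of the top of the grey stopper, 20 mm diameter, in the vial's mouth: 84 mm above the worktop when proud, 76 mm when seated.
- stopper (a joint): How far the stopper has been pressed in, m: starts 0 to 0.0015, 0.008 when its flange sits on the vial's mouth; it stays where it is pressed.
- ram_axis (a point): Point on the ram axis, 20 mm above the worktop: the centre of the vial's underside lies here when the shuttle is home.
- vial_done: Bystander: a finished amber vial, stopper seated, 32 mm diameter, 56 mm high, loose on the worktop behind the track. Origin under its centre.
- cup_a: Bystander: specimen cup with orange lid, 44 mm diameter, 53 mm high, loose, behind the track. Origin under its centre.
- cup_b: Bystander: specimen cup with blue lid, 44 mm diameter, 53 mm high, loose, in front of the track. Origin under its centre.
Things that resemble listed ones, but are neither listed nor needed, are in the scene too. What is shaped like the vial but turquoise is not meant.

How it is judged:
By the outcome, as a careful person would: the job done as asked, in the order asked, and still so for the second after the job is handed in, with the robot touching nothing.
It also fails if it takes over 58 s, if anything falls off the work surface, if the arm or the gripper's body presses on something with over 40 N, if the wrist force passes 120 N, or if a joint passes its speed limit or range.

## Working session

There is one attempt and no reset: what is moved stays moved. The work goes in short steps, Python scripts to look and compute and a shell command to move; the robot and the scene stay as the last step left them, time stands still between calls to the robot, and variables do not carry over. Pictures are saved under pics/ and viewed, at most 10 in all, crops included, and the job is handed in when it is done.

```bash
mkdir -p pics; python3 - <<'E'
from workcell import ctrl
import cv2
for n in("scene","top"):
    cv2.imwrite(f"pics/{n}0.png",ctrl.get_image(n)[:,:,::-1]); print(ctrl.camera_params(n))
o=ctrl.get_obs();print(o)
E
```

```text
{'vfov': 50.372522208198156, 'cx': 324.9542341831243, 'cy': 246.74487637247012, 'distortion': array([-0.0141669,  0.       ,  0.       ,  0.       ,  0.       ]), 'eye': array([-114.25550264,  531.86609408,  494.82619856]), 'attitude': array([ 0.54747594, -1.24174861, -1.9991319 ])}
{'vfov': 51.400065220510356, 'cx': 316.710426549733, 'cy': 248.3829080615176, 'distortion': array([-0.08929722,  0.        ,  0.        ,  0.        ,  0.        ]), 'eye': array([3.44219043e+02, 8.75790359e-01, 1.04746659e+03]), 'attitude': array([ 0.11746006, -0.09410173, -1.5697994 ])}
{'t': 0.1, 'qpos': array([ 1.29500790e+00,  4.23791981e-01,  1.63060131e+00,  4.36623363e-06,
        1.08859670e+00, -1.89934417e-02]), 'qvel': array([-0.00111683, -0.00297444, -0.00176805,  0.0001175 , -0.00072426,
        0.00159552]), 'joint_torque': array([ 1.50321644e-04, -5.45613241e+01, -2.74324501e+01,  6.45279069e-02,
        1.88393629e-02, -5.16096759e-05]), 'ee_pos': array([158.57237415, 604.03170574, 221.96704221]), 'orientation': array([-4.02241503e-01, -3.11552373e+00,  2.17009350e-03]), 'ft_force': array([-0.50628895, -0.8041518 , -0.43450355]), 'moment': array([ 0.04562324, -0.02994868, -0.00468704]), 'grasp_force': 0.0, 'width': 87.80486950104688}
```

View pics/scene0.png

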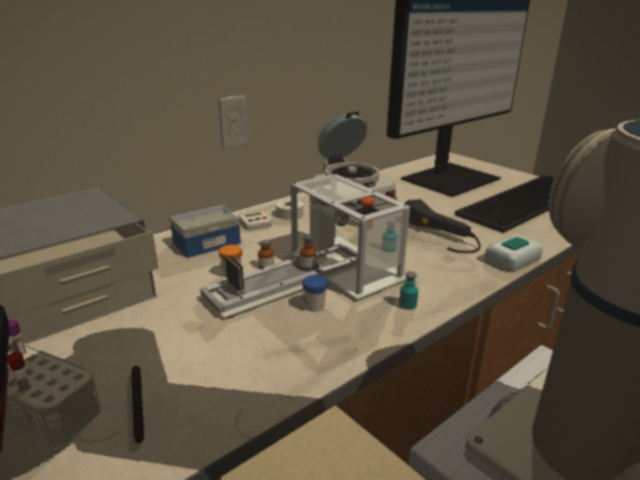

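View pics/top0.png

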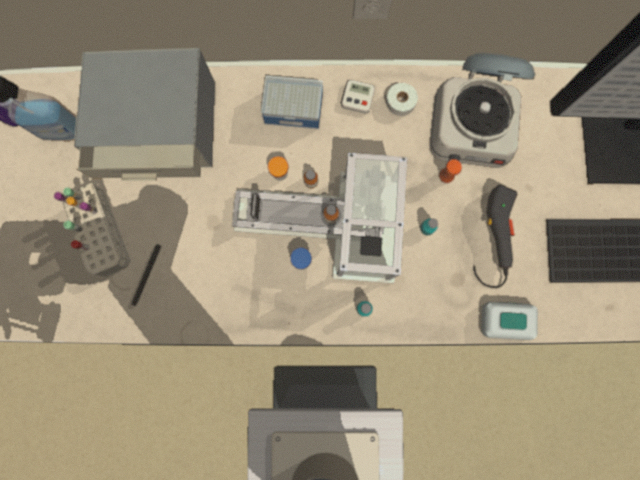

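The press is at about (372,215) in the top view, with the track running left (+y). The candidates are:
- **Amber vials:** (331,212) sits in the shuttle nest, so it's the one I want. (311,177) is behind the track, so it's the finished bystander. The turquoise ones at (429,227) and (364,308) are decoys.
- **Tab:** (255,206).
- **Pad:** black, (371,245).
- **Cups:** orange (278,166), blue (301,259).

I'll check these in one close crop.

```bash
python3 - <<'E'
import cv2
a=cv2.imread("pics/top0.png")[140:290,225:425]
cv2.imwrite("pics/c1.png",cv2.resize(a,None,fx=4,fy=4,interpolation=cv2.INTER_CUBIC))
E
cat > h.py <<'E'
import numpy as np,cv2
from workcell import ctrl
from scipy.spatial.transform import Rotation as R
def cam(n):
    p=ctrl.camera_params(n);f=240/np.tan(np.radians(p['vfov']/2))
    K=np.array([[f,0,p['cx']],[0,f,p['cy']],[0,0,1.]])
    M=R.from_rotvec(p['attitude']).as_matrix()@np.diag([1,-1,-1]) # cv cam->world
    return K,np.array(p['distortion'],float),M,np.array(p['eye'])
def proj(n,P):
    K,d,M,e=cam(n);r=cv2.Rodrigues(M.T)[0]
    return cv2.projectPoints(np.array(P,float).reshape(-1,1,3),r,-M.T@e,K,d)[0][:,0]
def back(n,uv,z):
    K,d,M,e=cam(n);q=cv2.undistortPoints(np.array(uv,float).reshape(-1,1,2),K,d)[:,0]
    v=np.c_[q,np.ones(len(q))]@M.T
    return e+v*((np.array(z)-e[2])/v[:,2])[:,None]
E
```

```text
(no output)
```

View pics/c1.png

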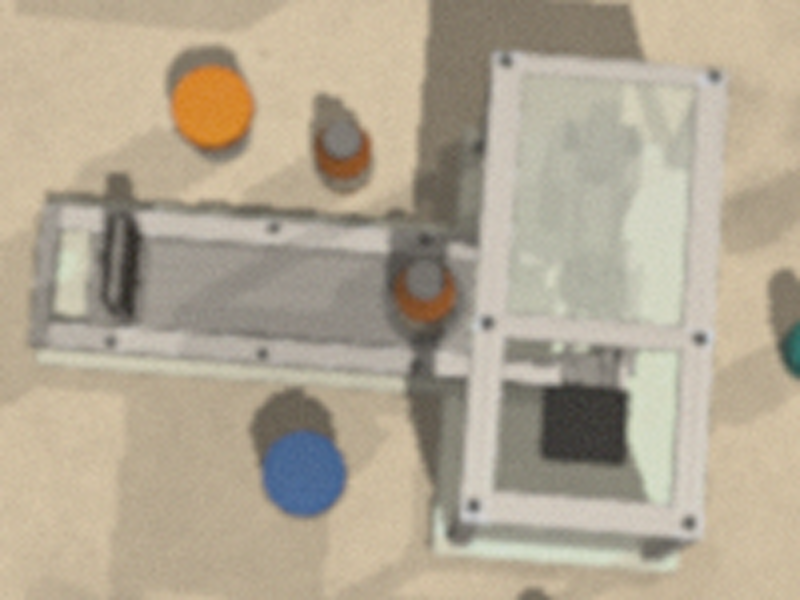

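```bash
cat >> h.py <<'E'
def full(c): c=np.array(c,float); return np.array([225,140])+(c+.5)/4-.5
E
python3 - <<'E'
from h import *
from scipy.optimize import least_squares
c=[(492,52),(729,68),(703,538),(460,515),(48,205),(30,347)]
P=np.array([(95,55,156),(95,-55,156),(-125,-55,156),(-125,55,156),(38,284,25),(-38,284,25)],float)
uv=full(c)
def W(s,P):
    P=np.atleast_2d(np.array(P,float));co,si=np.cos(s[2]),np.sin(s[2])
    return np.c_[s[0]+co*P[:,0]-si*P[:,1],s[1]+si*P[:,0]+co*P[:,1],P[:,2]]
r=least_squares(lambda s:(proj("top",W(s,P))-uv).ravel(),[420,-80,0.])
print(r.x,r.fun.reshape(-1,2).round(2))
s=r.x
def inv(p): 
    d=np.array(p)[:,:2]-s[:2];co,si=np.cos(s[2]),np.sin(s[2]);return np.c_[co*d[:,0]+si*d[:,1],-si*d[:,0]+co*d[:,1]]
q=back("top",full([(425,278),(113,265),(584,425),(586,322),(211,106),(342,138),(304,473)]),[84,76,144,156,53,56,53])
for a,b in zip(q,inv(q)): print(a.round(1),b.round(1))
# scene check: overlay
im=cv2.imread("pics/scene0.png")
im=cv2.resize(im[160:330,180:440],None,fx=3,fy=3,interpolation=cv2.INTER_CUBIC)
sy=inv(q)[0,1]
pts=np.vstack([W(s,P),W(s,[(0,sy,84),(-22,sy+149,76),(22,sy+149,76),(-22,sy+161,76),(22,sy+161,76),(-93,-20,144),(-57,-20,144),(-57,20,144),(-93,20,144)])])
for u,v in (proj("scene",pts)-[180,160]+.5)*3-.5: cv2.drawMarker(im,(int(u),int(v)),(0,255,0),0,9,1)
cv2.imwrite("pics/s1.png",im)
E
```

```text
[ 5.46687054e+02 -9.18308684e+01 -7.74620421e-02] [[ 0.49 -0.66]
 [ 0.32 -0.34]
 [ 0.66  0.15]
 [ 0.2   1.34]
 [-1.4  -0.26]
 [-0.55 -0.49]]
[552.8 -12.8  84. ] [-0.  79.3]
[561.9 142.8  76. ] [ -3.  235.1]
[471.  -84.3 144. ] [-76.    1.6]
[516.6 -84.8 156. ] [-30.5   4.6]
[650.8  96.9  53. ] [ 89.2 196.2]
[632.4  29.   56. ] [ 76.1 127.1]
[459.8  48.   53. ] [-97.4 132.7]
```

View pics/s1.png

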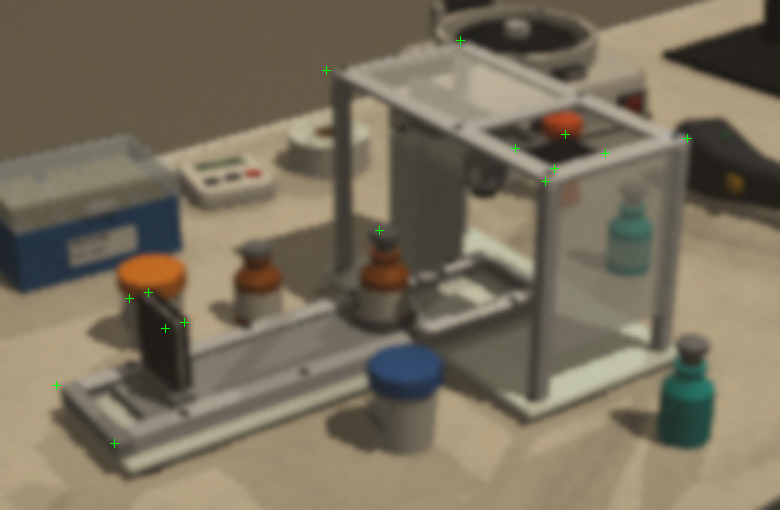

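The crop and overlay confirm the choices. In the scene view the overlay is 3 px off at the far end, so I'll refit with both cameras and check the cabinet's clearance.

```bash
python3 - <<'E'
from h import *
from scipy.optimize import least_squares
c=[(492,52),(729,68),(703,538),(460,515),(48,205),(30,347)]
P=np.array([(95,55,156),(95,-55,156),(-125,-55,156),(-125,55,156),(38,284,25),(-38,284,25)],float)
uv=full(c)
uv2=np.array([180,160])+(np.array([(335,73),(469,43),(688,135),(548,183),(63,391),(127,448)])+.5)/3-.5
def W(s,P):
    P=np.atleast_2d(np.array(P,float));co,si=np.cos(s[2]),np.sin(s[2])
    return np.c_[s[0]+co*P[:,0]-si*P[:,1],s[1]+si*P[:,0]+co*P[:,1],P[:,2]]
def f(s): return np.r_[(proj("top",W(s,P))-uv).ravel()*2,(proj("scene",W(s,P))-uv2).ravel()*1.2]
r=least_squares(f,[546,-90,-.07],loss='soft_l1');s=r.x
print(s,f(s).reshape(-1,2).round(1).tolist())
def inv(p): 
    d=np.array(p)[:,:2]-s[:2];co,si=np.cos(s[2]),np.sin(s[2]);return np.c_[co*d[:,0]+si*d[:,1],-si*d[:,0]+co*d[:,1]]
q=back("top",full([(425,278),(113,265),(584,425)]),[84,76,144]);print(inv(q).round(1))
q=back("scene",np.array([180,160])+(np.array([(386,237),(163,308),(562,150)])+.5)/3-.5,[84,76,144]);print(inv(q).round(1))
print("cab",back("top",[(195,180),(212,168),(80,178),(200,140)],[0,0,0,150]).round())
print("targets",W(s,[(0,275,60),(0,245,60),(-75,0,200),(0,135,60)]).round(1))
o=ctrl.get_obs();print(R.from_rotvec(o['orientation']).as_matrix().round(3))
E
```

```text
[ 5.45913462e+02 -9.20722518e+01 -7.60028149e-02] [[1.1, -0.5], [0.8, 0.0], [1.8, 1.1], [0.9, 3.6], [-2.7, 0.6], [-0.9, 0.1], [-2.9, -0.8], [-3.2, -1.0], [0.2, 1.5], [-0.5, -0.5], [-2.2, -2.1], [-4.4, -1.5]]
[[  0.9  79.6]
 [ -1.9 235.4]
 [-75.3   2.1]]
[[ -9.2  82. ]
 [  1.6 230.5]
 [-73.7  -1.6]]
cab [[638. 282.   0.]
 [664. 246.   0.]
 [646. 544.   0.]
 [674. 235. 150.]]
targets [[566.8 182.1  60. ]
 [564.5 152.2  60. ]
 [471.1 -86.4 200. ]
 [556.2  42.5  60. ]]
[[-0.967  0.254 -0.   ]
 [ 0.254  0.967 -0.001]
 [ 0.    -0.001 -1.   ]]
```

```bash
cat >> h.py <<'E'
S=[545.9,-92.1,-.076]
def W(P):
    P=np.array(P,float);c,s=np.cos(S[2]),np.sin(S[2]);return np.array([S[0]+c*P[0]-s*P[1],S[1]+s*P[0]+c*P[1],P[2]])
def go(P):
    o=ctrl.get_obs();M=R.from_rotvec(o['orientation']).as_matrix()
    Y=np.array([np.cos(S[2]),np.sin(S[2]),0]);Xt=-np.cross([0,0,1],Y)*-1
    T=np.c_[np.cross(Y,[0,0,-1]),Y,[0,0,-1]]
    c,s=np.cos(S[2]),np.sin(S[2]);d=o['ee_pos']-[S[0],S[1],0]
    print("press",np.round([c*d[0]+s*d[1],-s*d[0]+c*d[1],d[2]],1),"F",o['ft_force'].round(1),"t",o['t'],
     "shift",(M.T@(W(P)-o['ee_pos'])/150).round(3),"turn",(R.from_matrix(M.T@T).as_rotvec()/(np.pi/4)).round(3),o['qpos'].round(2))
E
python3 -m inch '[[-1,-0.64,0,0,0,0.885,1],[-1,-0.64,0,0,0,0.885,1],[-1,-0.64,0,0,0,0.885,1],[-1,-0.64,0,0,0,0.885,1],[-1,-0.64,0,0,0,0.885,1]]'
python3 -c "
from h import *
go((-6,268,222))"
```

```text
t: 0.72
ee_pos: [279.8, 473.0, 222.5]
orientation: [-1.439, -2.792, 0.001]
ft_force: [-0.5, 0.2, 0.3]
width: 41.3
grasp_force: 0.0
press [-308.2  543.3  222.5] F [-0.5  0.2  0.3] t 0.725 shift [-2.7    0.372  0.004] turn [-0.     0.     0.885] [1.01 0.31 1.8  0.   1.03 0.4 ]
```

```bash
python3 -m inch '[[-1,0.14,0,0,0,0.885,1],[-1,0.14,0,0,0,0.885,1],[-1,0.14,0,0,0,0.885,1],[-1,0.14,0,0,0,0.885,1],[-1,0.14,0,0,0,0.885,1]]' >/dev/null
python3 -c "
from h import *
go((-6,268,222))"
```

```text
press [-196.6  442.2  222.5] F [0.5 0.  0.1] t 1.35 shift [-1.166  1.267  0.003] turn [-0.     0.     0.005] [0.74 0.28 1.84 0.   1.02 0.81]
```

```bash
python3 -m inch '[[-0.58,0.635,0,0,0,0,1],[-0.58,0.635,0,0,0,0,1],[-1,1,0,0,0,0,1],[-1,1,0,0,0,0,1],[-1,1,0,0,0,0,1],[-1,1,0,0,0,0,1]]' >/dev/null
python3 -c "
from h import *
go((-6,268,100))"
```

```text
press [-47.3 293.  222.5] F [ 0.4 -0.5  1.1] t 2.1 shift [-0.167  0.275  0.816] turn [-0.001 -0.     0.004] [0.35 0.33 1.78 0.   1.04 0.42]
```

Now I'll go over and down to z=100, then look before lowering beside the tab.

```bash
python3 -m inch '[[-0.167,0.275,0,0,0,0,1],[-0.167,0.275,0.4,0,0,0,1],[-0.167,0.275,0.816,0,0,0,1],[-0.167,0.275,0.816,0,0,0,1],[-0.167,0.275,0.816,0,0,0,1]]' >/dev/null
python3 - <<'E'
from h import *
go((-6,268,50))
a=ctrl.get_image("scene")[160:320,180:380,::-1];b=ctrl.get_image("top")[140:300,200:400,::-1]
im=np.hstack([cv2.resize(x,(400,320),interpolation=cv2.INTER_CUBIC) for x in(a,b)])
cv2.imwrite("pics/p1.png",im)
E
```

```text
press [ -4.7 268.3 102.1] F [-0.2 -0.5  1.2] t 2.725 shift [-0.002 -0.009  0.347] turn [ 0.002 -0.001  0.002] [0.28 0.53 1.79 0.   0.82 0.36]
```

View pics/p1.png

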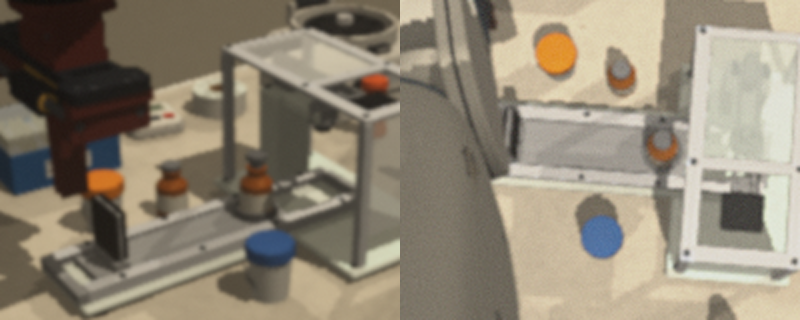

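The fingertips at (72,190) in the left half hang just outside the tab's top edge at (108,205), with the gap visible. I'll lower and push in.

```bash
python3 -m inch '[[0,-0.009,0.15,0,0,0,1],[0,-0.009,0.347,0,0,0,1],[0,-0.009,0.347,0,0,0,1],[0,-0.009,0.347,0,0,0,1]]'
python3 -m inch '[[-0.05,0,0,0,0,0,1],[-0.1,0,0,0,0,0,1],[-0.15,0,0,0,0,0,1],[-0.2,0,0,0,0,0,1],[-0.2,0,0,0,0,0,1]]'
python3 -c "
from h import *
go((-6,171,50))"
```

```text
t: 3.32
ee_pos: [560.9, 175.1, 50.3]
orientation: [2.303, 2.135, 0.004]
ft_force: [0.0, -0.3, -0.3]
width: 0.4
grasp_force: 0.0
t: 3.95
ee_pos: [557.8, 144.2, 48.8]
orientation: [2.305, 2.134, 0.002]
ft_force: [0.2, 1.5, 0.8]
width: 0.5
grasp_force: 0.5
press [ -6.  236.6  48.8] F [0.2 1.5 0.8] t 3.95 shift [-0.437  0.001 -0.008] turn [ 0.002 -0.001 -0.001] [0.23 0.6  1.83 0.   0.71 0.31]
```

```bash
python3 -m inch '[[-0.03,0,0,0,0,0,1],[-0.06,0,0,0,0,0,1],[-0.09,0,0,0,0,0,1],[-0.12,0,0,0,0,0,1],[-0.15,0,0,0,0,0,1],[-0.18,0,0,0,0,0,1],[-0.21,0,0,0,0,0,1],[-0.24,0,0,0,0,0,1],[-0.27,0,0,0,0,0,1],[-0.3,0,0,0,0,0,1]]'
python3 -c "
from h import *
go((-6,171,50))"
```

```text
t: 5.2
ee_pos: [554.4, 100.4, 48.7]
orientation: [2.305, 2.135, 0.003]
ft_force: [-0.0, 6.1, 4.6]
width: 0.3
grasp_force: 3.3
press [ -6.1 192.6  48.7] F [-0.   6.1  4.6] t 5.2 shift [-0.144  0.001 -0.009] turn [ 0.001 -0.001 -0.001] [0.16 0.59 1.86 0.   0.69 0.23]
```

```bash
python3 -m inch '[[-0.02,0,0,0,0,0,1],[-0.04,0,0,0,0,0,1],[-0.06,0,0,0,0,0,1],[-0.08,0,0,0,0,0,1],[-0.1,0,0,0,0,0,1],[-0.1,0,0,0,0,0,1]]'
python3 -m inch '[[-0.015,0,0,0,0,0,1],[-0.03,0,0,0,0,0,1],[-0.03,0,0,0,0,0,1]]'
python3 -c "
from h import *
go((-6,171,50))"
```

```text
t: 5.95
ee_pos: [553.2, 85.2, 48.7]
orientation: [2.304, 2.135, 0.002]
ft_force: [0.8, 5.0, 3.3]
width: 0.5
grasp_force: 2.3
t: 6.32
ee_pos: [553.2, 81.7, 48.7]
orientation: [-2.305, -2.134, -0.004]
ft_force: [0.9, 11.2, 3.2]
width: 0.6
grasp_force: 5.8
press [ -5.9 173.9  48.7] F [ 0.9 11.2  3.2] t 6.325 shift [-0.019 -0.    -0.009] turn [ 0.002 -0.003 -0.001] [0.12 0.58 1.87 0.   0.69 0.2 ]
```

```bash
python3 -m inch '[[-0.015,0,0,0,0,0,1],[-0.015,0,0,0,0,0,1]]'
python3 -m inch '[[-0.02,0,0,0,0,0,1],[-0.02,0,0,0,0,0,1]]'
python3 -c "
from h import *
go((-6,171,50))"
```

```text
t: 6.58
ee_pos: [553.3, 81.6, 49.0]
orientation: [-2.305, -2.132, -0.008]
ft_force: [-0.2, 24.0, 5.7]
width: 0.4
grasp_force: 12.1
t: 6.82
ee_pos: [553.4, 81.3, 49.4]
orientation: [-2.305, -2.13, -0.012]
ft_force: [-0.4, 40.9, 7.7]
width: 0.5
grasp_force: 20.5
press [ -5.7 173.5  49.4] F [-0.4 40.9  7.7] t 6.825 shift [-0.017 -0.002 -0.004] turn [ 0.004 -0.01  -0.003] [0.12 0.58 1.87 0.01 0.68 0.19]
```

Hard stop at 41 N means the shuttle is home. I'll back off and rise, then check that it stayed.

```bash
python3 -m inch '[[0.1,0,0,0,0,0,1],[0.22,0,0,0,0,0,1],[0.22,0,-0.3,0,0,0,1],[0.22,0,-0.7,0,0,0,1],[0.22,0,-1,0,0,0,1],[0.22,0,-1,0,0,0,1]]'
python3 - <<'E'
from h import *
go((-75,0,200))
a=ctrl.get_image("scene")[180:310,200:400,::-1];b=ctrl.get_image("top")[140:270,230:430,::-1]
im=np.hstack([cv2.resize(x,(400,260),interpolation=cv2.INTER_CUBIC) for x in(a,b)])
cv2.imwrite("pics/p2.png",im)
E
```

```text
t: 7.58
ee_pos: [556.7, 108.3, 201.8]
orientation: [2.302, 2.132, 0.008]
ft_force: [-0.5, -0.1, -0.9]
width: 0.6
grasp_force: 0.0
press [ -4.5 200.7 201.8] F [-0.5 -0.1 -0.9] t 7.575 shift [-1.338 -0.47   0.007] turn [ 0.008 -0.001 -0.   ] [ 0.17  0.36  1.78 -0.    0.99  0.25]
```

View pics/p2.png

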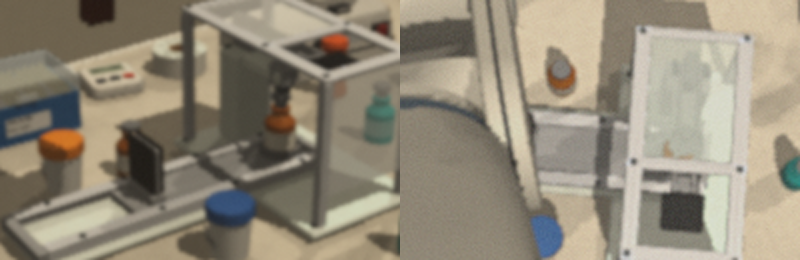

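The vial stands under the ram at (280,130) in the left half, and the tab is at (145,160). Both cups are untouched. Now to the window.

```bash
python3 -m inch '[[-0.3,-0.1,-0.05,0,0,0,1],[-0.6,-0.24,-0.05,0,0,0,1],[-1,-0.35,-0.05,0,0,0,1],[-1,-0.47,-0.05,0,0,0,1],[-1,-0.47,-0.05,0,0,0,1]]' >/dev/null
python3 -m inch '[[-0.338,0,0,0,0,0,1],[-0.338,0,0,0,0,0,1],[-0.338,0,0,0,0,0,1],[-0.338,0,0,0,0,0,1]]'
python3 - <<'E'
from h import *
go((-75,0,150))
a=ctrl.get_image("scene")[150:280,260:460,::-1]
print(proj("scene",[ctrl.get_obs()['ee_pos']]))
cv2.imwrite("pics/p3.png",cv2.resize(a,(600,390),interpolation=cv2.INTER_CUBIC))
E
```

```text
t: 8.8
ee_pos: [469.2, -85.5, 205.4]
orientation: [-2.302, -2.137, 0.0]
ft_force: [0.1, -0.4, -0.0]
width: 0.4
grasp_force: 0.0
press [-77.    0.8 205.4] F [ 0.1 -0.4 -0. ] t 8.8 shift [-0.005  0.014  0.37 ] turn [-0.001 -0.     0.002] [-0.21  0.23  1.96  0.    0.95 -0.13]
[[369.08414143 177.74630271]]
```

View pics/p3.png

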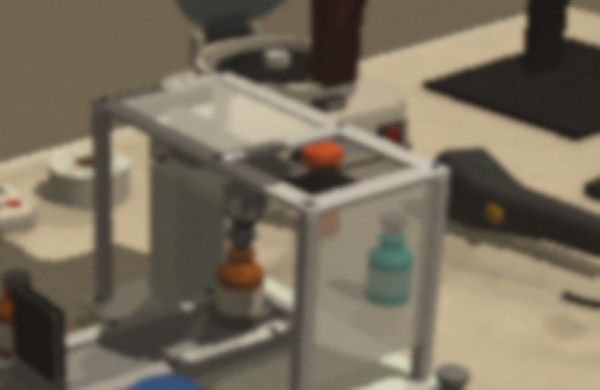

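The fingertips at (335,83) hang over the window and the black pad at (325,180), as predicted. I'll descend through the window and press.

```bash
python3 -m inch '[[0,0.014,0.15,0,0,0,1],[0,0.014,0.3,0,0,0,1],[0,0.014,0.37,0,0,0,1],[0,0.014,0.37,0,0,0,1]]'
python3 -m inch '[[0,0,0.04,0,0,0,1],[0,0.005,0.07,0,0,0,1],[0,0.01,0.1,0,0,0,1],[0,0.01,0.13,0,0,0,1],[0,0.02,0.15,0,0,0,1],[0,0.02,0.15,0,0,0,1]]'
python3 -c "
from h import *
go((-71,0,117))"
```

```text
t: 9.35
ee_pos: [470.7, -86.4, 149.8]
orientation: [-2.303, -2.135, 0.001]
ft_force: [0.1, 0.6, -0.1]
width: 0.2
grasp_force: 0.0
t: 10.1
ee_pos: [472.6, -87.0, 127.4]
orientation: [-2.303, -2.134, 0.003]
ft_force: [-5.5, -0.9, 6.1]
width: 0.4
grasp_force: 3.0
press [-73.4  -0.5 127.4] F [-5.5 -0.9  6.1] t 10.1 shift [0.003 0.017 0.069] turn [-0.004 -0.    -0.   ] [-0.21  0.36  2.01 -0.    0.77 -0.13]
```

```bash
python3 -m inch '[[0,0,0.03,0,0,0,1],[0,0,0.05,0,0,0,1],[0,0,0.07,0,0,0,1],[0,0,0.07,0,0,0,1]]'
python3 -m inch '[[0,0,0.015,0,0,0,1],[0,0,0.03,0,0,0,1],[0,0,0.03,0,0,0,1]]'
python3 -c "
from h import *
go((-71,0,117))"
```

```text
t: 10.6
ee_pos: [473.6, -87.1, 117.6]
orientation: [-2.304, -2.135, 0.001]
ft_force: [-5.4, 0.3, 11.1]
width: 0.7
grasp_force: 6.0
t: 10.98
ee_pos: [474.0, -87.2, 115.0]
orientation: [2.304, 2.135, 0.0]
ft_force: [-11.4, 1.8, 35.0]
width: 0.3
grasp_force: 18.1
press [-72.1  -0.6 115. ] F [-11.4   1.8  35. ] t 10.975 shift [ 0.004  0.007 -0.014] turn [ 0.  0. -0.] [-0.21  0.38  2.02 -0.    0.74 -0.13]
```

```bash
python3 -m inch '[[0,0,0.01,0,0,0,1],[0,0,0.01,0,0,0,1]]'
python3 -m inch '[[0,0,-0.15,0,0,0,1],[0,0,-0.3,0,0,0,1],[0,0,-0.5,0,0,0,1],[0,0,-0.7,0,0,0,1],[0,0,-0.7,0,0,0,1],[0,0,-0.7,0,0,0,1],[0,0,-0.7,0,0,0,1],[0,0,-0.7,0,0,0,1]]'
python3 - <<'E'
from h import *
go((-5,128,210))
a=ctrl.get_image("scene")[180:310,230:430,::-1];b=ctrl.get_image("top")[140:270,230:430,::-1]
im=np.hstack([cv2.resize(x,(400,260),interpolation=cv2.INTER_CUBIC) for x in(a,b)])
cv2.imwrite("pics/p4.png",im)
E
```

```text
t: 11.22
ee_pos: [474.1, -87.2, 114.4]
orientation: [2.304, 2.135, 0.0]
ft_force: [-15.2, 2.7, 46.0]
width: 0.6
grasp_force: 23.9
t: 12.22
ee_pos: [473.5, -87.0, 215.3]
orientation: [-2.303, -2.134, 0.002]
ft_force: [-0.5, 0.5, -0.4]
width: 0.5
grasp_force: 0.0
press [-72.5  -0.5 215.3] F [-0.5  0.5 -0.4] t 12.225 shift [0.856 0.45  0.035] turn [-0.002 -0.    -0.   ] [-0.21  0.22  1.94  0.    0.98 -0.13]
```

View pics/p4.png

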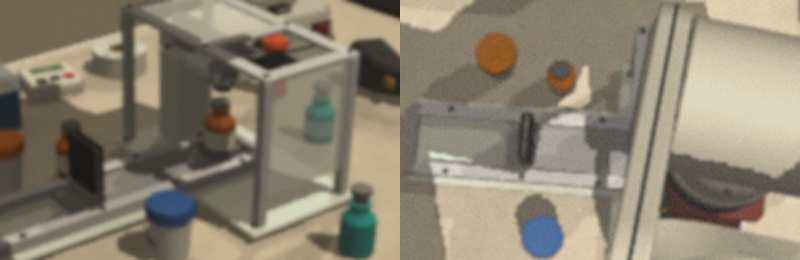

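The lever and pad are back up, the stopper sits lower and the ram is clear. The tab is at (526,138) in the right half. Next, the inner side of the tab.

```bash
python3 -m inch '[[0.4,0.2,0,0,0,0,1],[0.77,0.45,0,0,0,0,1],[0.77,0.45,0,0,0,0,1],[0.77,0.45,0,0,0,0,1]]' >/dev/null
python3 -m inch '[[0,0,0.35,0,0,0,1],[0,0,0.65,0,0,0,1],[0,0,0.75,0,0,0,1],[0,0,0.75,0,0,0,1]]'
python3 - <<'E'
from h import *
go((-5,136,50))
a=ctrl.get_image("scene")[180:310,210:410,::-1];b=ctrl.get_image("top")[140:270,230:430,::-1]
im=np.hstack([cv2.resize(x,(400,260),interpolation=cv2.INTER_CUBIC) for x in(a,b)])
cv2.imwrite("pics/p5.png",im)
E
```

```text
t: 13.32
ee_pos: [549.4, 22.1, 103.5]
orientation: [-2.305, -2.133, 0.002]
ft_force: [0.8, 0.3, 0.3]
width: 0.6
grasp_force: 0.0
press [ -5.2 114.1 103.5] F [0.8 0.3 0.3] t 13.325 shift [0.146 0.002 0.356] turn [-0.002  0.    -0.002] [ 0.02  0.48  1.87 -0.    0.79  0.1 ]
```

View pics/p5.png

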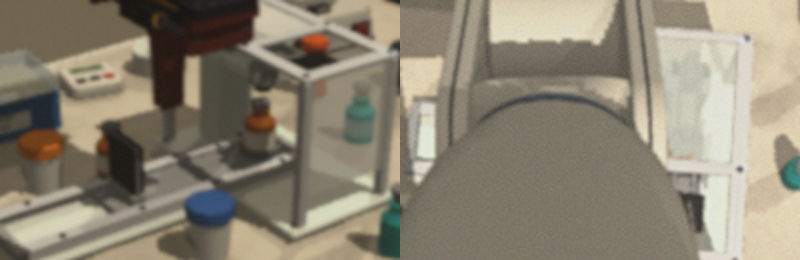

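The fingers at (170,105) are between the tab at (125,160) and the guard's side post at about (200,80), with room to spare. I'll go down and push out gently.

```bash
python3 -m inch '[[0,0,0.2,0,0,0,1],[0,0,0.356,0,0,0,1],[0,0,0.356,0,0,0,1],[0.06,0,0.356,0,0,0,1],[0.1,0,0.356,0,0,0,1],[0.13,0,0.356,0,0,0,1],[0.16,0,0.356,0,0,0,1],[0.19,0,0.356,0,0,0,1],[0.22,0,0.356,0,0,0,1]]'
python3 -m inch '[[0.025,0,0,0,0,0,1],[0.05,0,0,0,0,0,1],[0.075,0,0,0,0,0,1],[0.1,0,0,0,0,0,1],[0.125,0,0,0,0,0,1],[0.15,0,0,0,0,0,1],[0.175,0,0,0,0,0,1],[0.2,0,0,0,0,0,1],[0.225,0,0,0,0,0,1],[0.25,0,0,0,0,0,1]]'
python3 -c "
from h import *
go((-5,236,50))"
```

```text
t: 14.55
ee_pos: [552.7, 55.2, 50.7]
orientation: [2.303, 2.135, -0.001]
ft_force: [-0.5, -7.0, 5.3]
width: 0.3
grasp_force: 3.4
t: 15.8
ee_pos: [555.7, 92.5, 50.7]
orientation: [2.304, 2.135, -0.001]
ft_force: [-0.3, -6.5, 4.6]
width: 0.7
grasp_force: 3.2
press [ -4.3 184.8  50.7] F [-0.3 -6.5  4.6] t 15.8 shift [ 0.341 -0.005  0.005] turn [ 0.     0.001 -0.   ] [ 0.14  0.59  1.86 -0.    0.7   0.22]
```

```bash
python3 -m inch '[[0.025,0,0,0,0,0,1],[0.05,0,0,0,0,0,1],[0.075,0,0,0,0,0,1],[0.1,0,0,0,0,0,1],[0.125,0,0,0,0,0,1],[0.15,0,0,0,0,0,1],[0.175,0,0,0,0,0,1],[0.2,0,0,0,0,0,1],[0.225,0,0,0,0,0,1],[0.25,0,0,0,0,0,1]]'
python3 -m inch '[[0.012,0,0,0,0,0,1],[0.024,0,0,0,0,0,1],[0.036,0,0,0,0,0,1],[0.048,0,0,0,0,0,1],[0.06,0,0,0,0,0,1],[0.072,0,0,0,0,0,1],[0.072,0,0,0,0,0,1]]'
python3 -c "
from h import *
go((-5,236,50))"
```

```text
t: 17.05
ee_pos: [558.5, 129.9, 50.7]
orientation: [2.304, 2.135, -0.001]
ft_force: [-1.2, -7.2, 5.3]
width: 0.2
grasp_force: 3.3
t: 17.92
ee_pos: [559.3, 140.7, 50.7]
orientation: [2.304, 2.135, -0.001]
ft_force: [0.5, -5.8, 4.1]
width: 0.4
grasp_force: 2.6
press [ -4.3 233.2  50.7] F [ 0.5 -5.8  4.1] t 17.925 shift [ 0.019 -0.005  0.005] turn [0.    0.001 0.   ] [ 0.23  0.6   1.83 -0.    0.71  0.3 ]
```

```bash
python3 -m inch '[[0.01,0,0,0,0,0,1],[0.02,0,0,0,0,0,1],[0.02,0,0,0,0,0,1]]'
python3 -m inch '[[0.01,0,0,0,0,0,1],[0.02,0,0,0,0,0,1],[0.02,0,0,0,0,0,1]]'
python3 -c "
from h import *
go((-5,236,50))"
```

```text
t: 18.3
ee_pos: [559.4, 142.5, 50.8]
orientation: [2.303, 2.135, -0.003]
ft_force: [-0.7, -12.5, 6.8]
width: 0.5
grasp_force: 6.1
t: 18.68
ee_pos: [559.4, 143.0, 51.0]
orientation: [2.3, 2.134, -0.008]
ft_force: [-0.9, -26.8, 10.9]
width: 0.7
grasp_force: 13.3
press [ -4.4 235.4  51. ] F [ -0.9 -26.8  10.9] t 18.675 shift [ 0.004 -0.004  0.007] turn [-0.001  0.007  0.002] [ 0.23  0.6   1.82 -0.01  0.72  0.31]
```

At the outer stop (27 N). I'll back off, rise and check.

```bash
python3 -m inch '[[-0.06,0,0,0,0,0,1],[-0.18,0,0,0,0,0,1],[-0.18,0,0,0,0,0,1],[-0.18,0,-0.3,0,0,0,1],[-0.18,0,-0.7,0,0,0,1],[-0.18,0,-1,0,0,0,1],[-0.18,0,-1,0,0,0,1]]'
python3 -m inch '[[0.3,-0.5,-0.2,0,0,0,1],[0.5,-1,-0.2,0,0,0,1],[0.7,-1,-0.2,0,0,0,1],[0.7,-1,-0.2,0,0,0,1],[0.7,-1,-0.2,0,0,0,1]]'
python3 - <<'E'
from h import *
a=ctrl.get_image("scene")[180:310,190:390,::-1];b=ctrl.get_image("top")[140:270,230:430,::-1]
im=np.hstack([cv2.resize(x,(400,260),interpolation=cv2.INTER_CUBIC) for x in(a,b)])
cv2.imwrite("pics/p6.png",im)
E
```

```text
t: 19.55
ee_pos: [560.0, 121.3, 204.2]
orientation: [2.301, 2.133, 0.01]
ft_force: [0.4, -0.4, -1.5]
width: 0.5
grasp_force: 0.0
t: 20.18
ee_pos: [415.6, 236.6, 229.5]
orientation: [-2.303, -2.137, 0.002]
ft_force: [0.7, 0.3, 1.4]
width: 0.5
grasp_force: 0.0
```

View pics/p6.png

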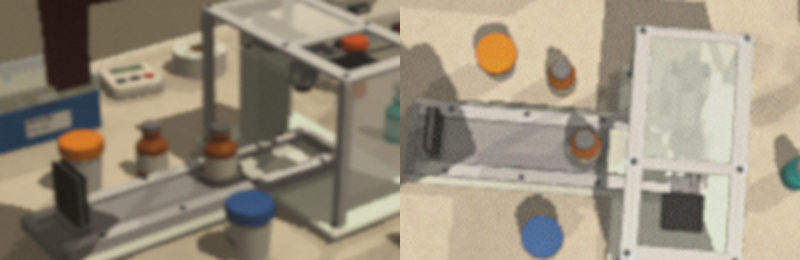

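The sealed vial at (220,155) stands upright, its stopper low like the finished vial's. The shuttle is at the outer stop, the lever is up and the bystanders haven't moved. Handing in.

```bash
python3 -c "
from workcell import ctrl
print(ctrl.close_job())"
```

```text
the job is handed in; nothing more can be done
None
```

I handed the job in at about 20 s; no verdict came back. The vial looks sealed and the shuttle is back at its outer stop, with the lever up, no sign of contact with the guard or vial, and the finished vial and cups where they were.

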